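# Put the mixed-up lids back on their own kitchen canisters

## Robot

A 6-joint arm with a two-finger parallel gripper is mounted at the origin on a cart in front of the work surface, level with it; the furniture and walls round the work are solid. World frame = base frame: x ahead of the robot, y to its left, z up, the work surface at z = 0. Lengths are in m, angles in rad, forces in N, time in s.
With the tool pointing down it reaches from about 0.25 to 0.725 m from the base axis. Payload 4 kg.
Tool frame: the origin (TCP) lies midway between the tips of the shut fingers; the grasp point (between the pads) lies manip.tcp_to_grasp behind it (manip.tcp_to_grasp is the distance from the TCP to the grasp point, in m); z points along the fingers, y is the line along which they close (so a half turn about z gives the same grasp; the last joint's range is limited). The gripper opens to 85 mm and grips with 20 to 120 N. Pads are 22 mm wide; open, the fingers measure 114 mm over their backs; the gripper's body (76 mm by 85 mm) begins 54 mm behind the grasp point. The pads swing forward as they close: fully open they stand 13 mm farther back than shut.
Start: joints at [1.225, 0.241, 0.005, 1.335, 0, 1.571], TCP at [0.169, 0.47, 0.231] pointing down, gripper open.
Joint ranges: [-2.72, 2.72], [-1.05, 1.87], [-1.09, 1.28], [-1.99, 2.15], [-1.42, 1.44], [-3.14, 3.14]. Speed limits (rad/s): [2.79, 2.79, 3.14, 3.14, 3.14, 3.14].

## Interface

Orientations are given as [roll, pitch, yaw] about the fixed x, y, z axes, in that order (R = Rz(yaw) Ry(pitch) Rx(roll)).
In Python, from plant import readout, eyes, manip gives the robot as it stands. The module is installed in compiled form; this text tells all that it offers.
- The arm moves only by the shell command python3 -m handwheel 'ROWS' [FORCE]. ROWS is JSON, a list of rows, each a list of 3 entries, a list of its own where there are three numbers: the opening, from 0 (shut) to 1 (fully open), then the shift along the world's x, y, z in mm, then the turn about the world's z in degrees. A call has exactly 5 rows; each row is the pose to reach, as a shift and turn from the pose commanded when the call began; what a row does not reach only later rows make up. A row lasts 1/12 s, in which the tool goes at most 41.7 mm and 7.16 degrees, less where a joint would pass 70% of its speed; a pose out of reach is approached as far as the arm can. A call with a gripper value outside its range is refused whole. The fingers move at their own pace and stop on an object; FORCE is the grip in N (left out, the last holds). Time passes only in rows, so rows that repeat a pose let the fingers close, or fill a call up. It gives the time, the measured TCP pose, the force, the opening and the grip force at its end, in the units of the state.
- readout.observe(): the state, without advancing time (a new reading comes with each control period).
- eyes.capture(name): name is "scene" or "top" or "wrist"; returns a dict with "frame" (400x640x3 uint8, blue, green, red), "fx", "fy", "cx", "cy" (pixels), "camera_from_world" (4x4, takes a point from world to camera coordinates). Camera axes: x right, y down, z forward; pixel columns grow to the right and rows downward; lengths in m; the calibration is good to about 2 mm. A picture is of the moment at which its call begins. There is no depth.
- manip.hand_in(): hands the job in; it is judged then, once.
The state is a dict: "t": time; "joint_pos": joint angles; "dq": joint speeds; "tau": joint torques, N m; "tool_pos": TCP position; "eef_rot": TCP orientation; "ft_force": force on the tool from outside, world axes, zero at the start; "torque": the same for the moment, N m; "finger_gap": finger opening in m; "grip_force": force on a finger pad.
Only numpy, scipy, OpenCV 4.12 (cv2) and the standard library are available. Lean on these libraries where they do the work, as an engineer would, in place of code of your own. Each camera call takes 0.05 s, during which the arm holds its last target. There are 200 camera calls.

## Task

The four storage canisters have been washed and every lid went back on the wrong one: put each lid on the canister of its own colour, sitting flat so that it rests on the rim all round. No canister is open, so park a lid on the empty round cork mat (or another clear spot) when you need room; let no lid tip over or drop off the worktop, and leave the canisters standing where they are.

Things in the scene. Friction and masses are not known exactly. Their poses are not given: they have to be found in the camera images.
- can_blue_mouth (a point): dark blue round stoneware canister standing loose on the worktop, 98 mm wide at its belly, 80 mm at its rim, 85 mm high, about 0.5 kg, empty, mouth 69 mm wide inside; this point is the centre of its open mouth, level with the rim, 85 mm above the worktop; z up
- can_red_mouth (a point): brick red round stoneware canister standing loose on the worktop, 98 mm wide at its belly, 80 mm at its rim, 85 mm high, about 0.5 kg, empty, mouth 69 mm wide inside; this point is the centre of its open mouth, level with the rim, 85 mm above the worktop; z up
- can_yellow_mouth (a point): mustard yellow round stoneware canister standing loose on the worktop, 98 mm wide at its belly, 80 mm at its rim, 85 mm high, about 0.5 kg, empty, mouth 69 mm wide inside; this point is the centre of its open mouth, level with the rim, 85 mm above the worktop; z up
- can_white_mouth (a point): off-white round stoneware canister standing loose on the worktop, 98 mm wide at its belly, 80 mm at its rim, 85 mm high, about 0.5 kg, empty, mouth 69 mm wide inside; this point is the centre of its open mouth, level with the rim, 85 mm above the worktop; z up
- lid_blue_mid (a point): dark blue lid, about 0.12 kg, 53 mm high: beech knob (25 mm diameter, 30 mm high, grip it from above) on an 81 mm flange 7 mm thick; below, a tapered plug 16 mm deep, 52 mm wide at its foot, 65 at the flange, loose in any mouth. Point: on the axis, half-way up, 3.5 mm above the flange's top (knob's root). z up. It is 10.5 mm above the mouth point when seated, 26.5 mm above a flat surface the lid stands on
- lid_red_mid (a point): brick red lid, about 0.12 kg, 53 mm high: beech knob (25 mm diameter, 30 mm high, grip it from above) on an 81 mm flange 7 mm thick; below, a tapered plug 16 mm deep, 52 mm wide at its foot, 65 at the flange, loose in any mouth. Point: on the axis, half-way up, 3.5 mm above the flange's top (knob's root). z up. It is 10.5 mm above the mouth point when seated, 26.5 mm above a flat surface the lid stands on
- lid_yellow_mid (a point): mustard yellow lid, about 0.12 kg, 53 mm high: beech knob (25 mm diameter, 30 mm high, grip it from above) on an 81 mm flange 7 mm thick; below, a tapered plug 16 mm deep, 52 mm wide at its foot, 65 at the flange, loose in any mouth. Point: on the axis, half-way up, 3.5 mm above the flange's top (knob's root). z up. It is 10.5 mm above the mouth point when seated, 26.5 mm above a flat surface the lid stands on
- lid_white_mid (a point): off-white lid, about 0.12 kg, 53 mm high: beech knob (25 mm diameter, 30 mm high, grip it from above) on an 81 mm flange 7 mm thick; below, a tapered plug 16 mm deep, 52 mm wide at its foot, 65 at the flange, loose in any mouth. Point: on the axis, half-way up, 3.5 mm above the flange's top (knob's root). z up. It is 10.5 mm above the mouth point when seated, 26.5 mm above a flat surface the lid stands on
- cork_mat_top (a point): round cork pot mat fixed flat on the worktop, 100 mm diameter, 8 mm thick, empty at the start, where a lid can be parked; this point is the centre of its top
Things that resemble listed ones, but are neither listed nor needed, are in the scene too. What is shaped like the part that bears lid_blue_mid but pink or turquoise is not meant.

How it is judged:
At the end, for the whole second after the job is handed in: each lid is seated on the canister of its own colour: within 8 mm of the mouth's centre, its flange on the rim (height within about 3 mm) and level within 0.08 rad; canisters upright; all at rest (horizontal distance between lid_blue_mid and can_blue_mouth below 0.008 m and z of lid_blue_mid in the frame of can_blue_mouth between 0.006 and 0.0135 m and angle between each of lid_blue_mid, can_blue_mouth, lid_red_mid, can_red_mouth, lid_yellow_mid, can_yellow_mouth, lid_white_mid, can_white_mouth's own z axis and vertical below 0.08 rad and linear speed of each of lid_blue, can_blue, lid_red, can_red, lid_yellow, can_yellow, lid_white, can_white below 0.01 m/s and horizontal distance between lid_red_mid and can_red_mouth below 0.008 m and z of lid_red_mid in the frame of can_red_mouth between 0.006 and 0.0135 m and horizontal distance between lid_yellow_mid and can_yellow_mouth below 0.008 m and z of lid_yellow_mid in the frame of can_yellow_mouth between 0.006 and 0.0135 m and horizontal distance between lid_white_mid and can_white_mouth below 0.008 m and z of lid_white_mid in the frame of can_white_mouth between 0.006 and 0.0135 m); the robot touches nothing.
It fails at once if a canister is pushed more than 40 mm from where it stood, or lifted or tipped over (distance of any of can_blue_mouth, can_red_mouth, can_yellow_mouth, can_white_mouth from where it was at the start of the episode above 0.04 m or angle between any of can_blue_mouth, can_red_mouth, can_yellow_mouth, can_white_mouth's own z axis and vertical above 0.5 rad).
It fails at once if a lid tips over or falls off the worktop (angle between any of lid_blue_mid, lid_red_mid, lid_yellow_mid, lid_white_mid's own z axis and vertical above 1 rad or height (world z) of any of lid_blue_mid, lid_red_mid, lid_yellow_mid, lid_white_mid below 0 m).
It also fails if it takes over 112 s, if anything falls off the work surface, if the arm or the gripper's body presses on something with over 40 N, if the wrist force passes 120 N, or if a joint passes its speed limit or range.

## Working session

There is one attempt and no reset: what is moved stays moved. The work goes in short steps, Python scripts to look and compute and a shell command to move; the robot and the scene stay as the last step left them, time stands still between calls to the robot, and variables do not carry over. Pictures are saved under pics/ and viewed, at most 14 in all, crops included, and the job is handed in when it is done.

```bash
mkdir -p pics
cat > h.py <<'E'
import numpy as np, cv2
from plant import readout, eyes, manip
def cap(n,f=None):
    c=eyes.capture(n)
    if f: cv2.imwrite('pics/'+f,c['frame'])
    return c
def ray(c,u,v,z):
    T=c['camera_from_world'];R=T[:3,:3];o=-R.T@T[:3,3]
    d=R.T@np.array([(u-c['cx'])/c['fx'],(v-c['cy'])/c['fy'],1])
    return o+d*(z-o[2])/d[2]
def proj(c,p):
    q=c['camera_from_world']@np.r_[p,1];return q[0]/q[2]*c['fx']+c['cx'],q[1]/q[2]*c['fy']+c['cy']
E
python3 - <<'E'
from h import *
c=cap('top','top1.png');d=cap('scene','scene1.png')
for k in(c,d):
    T=k['camera_from_world'];print(-T[:3,:3].T@T[:3,3],k['fx'],T[:3,:3].round(2).tolist())
s=readout.observe();print(s);print(manip.tcp_to_grasp)
E
```

```text
[-0.0372703  -0.01529863  1.73112187] 508.58940053229435 [[0.32, -0.95, 0.01], [-0.89, -0.3, -0.34], [0.32, 0.1, -0.94]]
[-0.20169026 -0.83090227  0.78730954] 495.8240795012902 [[0.82, -0.57, -0.01], [-0.29, -0.39, -0.87], [0.49, 0.72, -0.49]]
{'t': 0.1, 'joint_pos': array([ 1.22499039e+00,  2.41349002e-01,  3.87559194e-03,  1.33520017e+00,
       -2.17476634e-05,  1.57080274e+00]), 'dq': array([ 1.62504825e-03, -1.34153364e-03,  2.46472226e-03, -9.19987485e-05,
        4.99262654e-04,  8.30943178e-04]), 'tau': array([ 3.46345396e-04, -3.73137259e+01,  2.53010023e+01,  1.08797426e-02,
       -1.67264653e-05,  8.22188866e-06]), 'tool_pos': array([0.16929465, 0.46987429, 0.23050265]), 'eef_rot': array([-3.13971540e+00,  2.17596572e-05,  2.79578035e+00]), 'ft_force': array([0.67354773, 0.49616957, 1.44695896]), 'torque': array([ 0.01726712,  0.0119649 , -0.00393732]), 'grip_force': 0.0, 'finger_gap': 0.08516561351052268}
0.0187
```

View pics/top1.png

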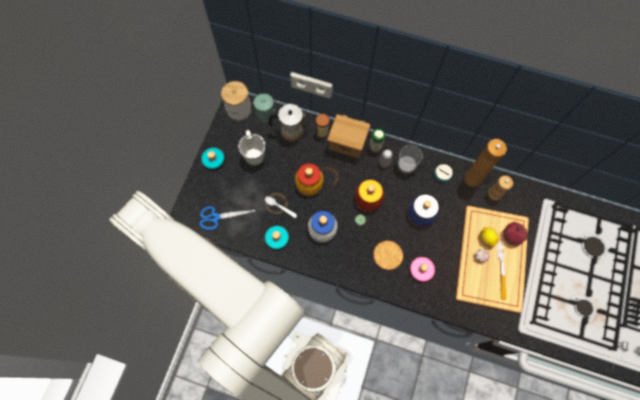

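View pics/scene1.png

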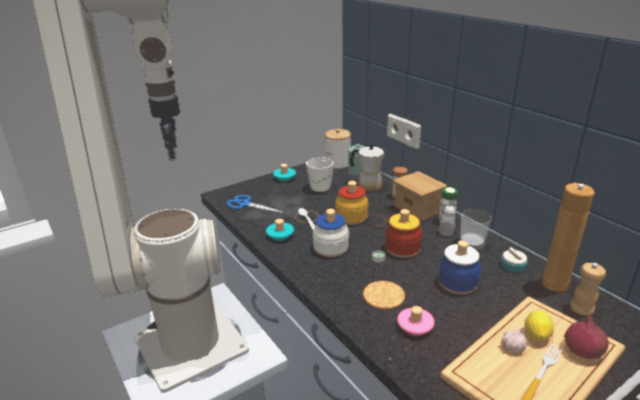

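Top view: the yellow canister (309,179) wears red, red (369,195) wears yellow, blue (425,209) wears white and white (322,226) wears blue. The mat is at (388,255). The pink and turquoise lids are decoys. So this is two swaps. Next I locate the lid flanges.

Run:
```python
from h import *
c=cap('top');f=c['frame']
for n,u,v,z in [('Ycan/redlid',309,172,.122),('Rcan/yel',370,189,.122),('Bcan/white',425,202,.122),('Wcan/blue',323,220,.122),('mat',388,255,.008),('pink',423,268,.053),('turq',276,236,.053)]:
    p=ray(c,u,v,z); print(n,p.round(3),np.hypot(*p[:2]).round(3))
im=cv2.resize(f[140:290,230:450],None,fx=3.6,fy=3.6,interpolation=cv2.INTER_CUBIC);cv2.imwrite('pics/top2.png',im)
w=cap('wrist','w1.png');T=w['camera_from_world'];print(-T[:3,:3].T@T[:3,3],w['fx'],T[:3,:3].round(2).tolist())
```

```text
Ycan/redlid [0.602 0.22  0.122] 0.641
Rcan/yel [0.609 0.004 0.122] 0.609
Bcan/white [ 0.624 -0.185  0.122] 0.651
Wcan/blue [0.454 0.12  0.122] 0.469
mat [ 0.44  -0.124  0.008] 0.457
pink [ 0.422 -0.245  0.053] 0.488
turq [0.369 0.26  0.053] 0.451
[0.10354695 0.4941423  0.37282789] 297.89780257383137 [[0.34, 0.94, -0.0], [0.9, -0.33, 0.28], [0.26, -0.09, -0.96]]
```

View pics/top2.png

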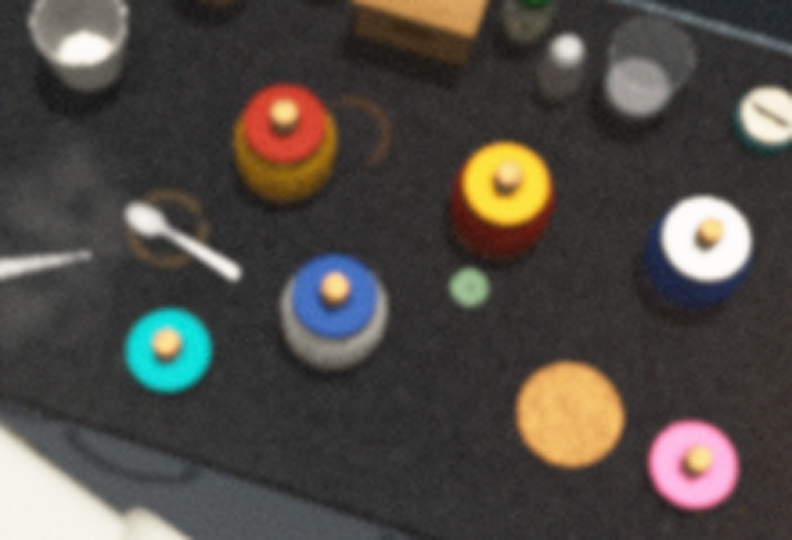

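View pics/w1.png

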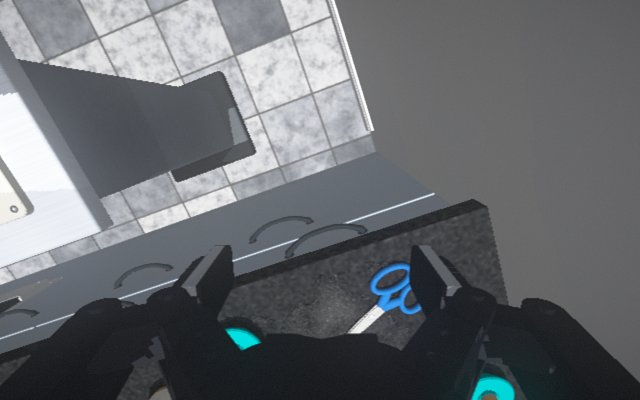

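The crop puts the lid flange centres at about red (285,123), yellow (508,183), white (706,239) and blue (335,297), with the mat at (570,414). The wrist view shows the fingers around (325,270) with clear sight between them. I'll fit the discs by colour.

```bash
cat >> h.py <<'E'
HS={'red':((0,150,120),(9,255,255)),'yellow':((22,150,150),(34,255,255)),'white':((0,0,185),(179,60,255)),'blue':((105,120,110),(125,255,255)),'mat':((10,80,120),(21,255,255))}
def blob(c,n,u,v,r,z):
    f=c['frame'];h=cv2.cvtColor(f,cv2.COLOR_BGR2HSV)
    m=cv2.inRange(h,*map(np.array,HS[n]));k=np.zeros_like(m);cv2.circle(k,(int(u),int(v)),int(r),255,-1)
    m=cv2.morphologyEx(m&k,cv2.MORPH_OPEN,np.ones((2,2),np.uint8))
    cs,_=cv2.findContours(m,cv2.RETR_EXTERNAL,cv2.CHAIN_APPROX_NONE)
    hl=cv2.convexHull(max(cs,key=cv2.contourArea));M=cv2.moments(hl)
    u,v=M['m10']/M['m00'],M['m01']/M['m00'];p=ray(c,u,v,z)
    s=np.hypot(*(ray(c,u+1,v,z)-p)[:2])
    (_,ax,_)=cv2.fitEllipse(hl)
    return p.round(4),(round(u,1),round(v,1)),'diam mm',[round(a*s*1000) for a in ax]
E
python3 - <<'E'
from h import *
c=cap('top')
for n,u,v,z in [('red',309,174,.092),('yellow',371,191,.092),('white',426,206,.092),('blue',323,222,.092),('mat',388,255,.008)]:
    print(n,*blob(c,n,u,v,19,z))
E
```

```text
red [0.604  0.2189 0.092 ] (309.5, 174.9) diam mm [74, 82]
yellow [ 0.6137 -0.0021  0.092 ] (371.1, 191.5) diam mm [69, 74]
white [ 0.6211 -0.1982  0.092 ] (426.7, 206.8) diam mm [75, 82]
blue [0.4547 0.1183 0.092 ] (323.4, 222.5) diam mm [75, 78]
mat [ 0.4385 -0.1276  0.008 ] (388.8, 255.6) diam mm [101, 106]
```

```bash
python3 -m handwheel '[[1,[42,-30,0],7],[1,[84,-60,0],14],[1,[126,-90,0],20],[1,[168,-120,0],20],[1,[200,-150,0],20]]' 50; python3 -m handwheel '[[1,[40,-10,0],0],[1,[80,-20,0],0],[1,[120,-40,0],0],[1,[160,-60,0],0],[1,[190,-90,0],0]]'
```

```text
t: 0.67
tool_pos: [0.3267, 0.3552, 0.2313]
eef_rot: [3.141, 0.0, -3.136]
ft_force: [0.8, -0.8, 0.5]
finger_gap: 0.086
grip_force: 0.0
t: 1.08
tool_pos: [0.5131, 0.2703, 0.2307]
eef_rot: [3.141, 0.001, -3.137]
ft_force: [0.1, 0.4, -0.2]
finger_gap: 0.0856
grip_force: 0.0
```

```bash
python3 -m handwheel '[[1,[20,-20,0],0],[1,[40,-30,0],0],[1,[40,-40,0],0],[1,[40,-40,0],0],[1,[40,-40,0],0]]'
python3 - <<'E'
from h import *
w=cap('wrist','w2.png');s=readout.observe();print(s['tool_pos'])
print(proj(w,s['tool_pos']),proj(w,[.604,.219,.092]),proj(w,[.604,.219,.122]))
E
```

```text
t: 1.5
tool_pos: [0.5501, 0.2303, 0.231]
eef_rot: [3.142, -0.001, -3.139]
ft_force: [0.5, -0.5, -0.3]
finger_gap: 0.0851
grip_force: 0.0
[0.54981438 0.23092445 0.23124683]
(np.float64(321.6857238792644), np.float64(249.68351518919638)) (np.float64(309.434967030359), np.float64(237.18563404460647)) (np.float64(308.2558049707233), np.float64(250.35990880708007))
```

View pics/w2.png

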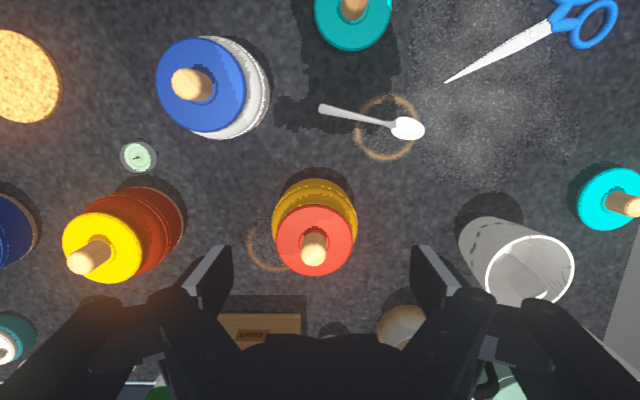

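The wrist view is sharp. The red lid is at (315,240), yellow at (103,248), blue at (200,87) and the mat at (20,77). I'll refit with this picture.

```bash
sed -i "s/'red':((0,150,120),(9/'red':((0,120,140),(7/" h.py
python3 - <<'E'
from h import *
w=cap('wrist')
for n,u,v,r,z in [('red',315,240,48,.092),('yellow',103,248,45,.092),('blue',201,87,50,.092)]:
    print(n,*blob(w,n,u,v,r,z))
for u,v in [(314,238),(313,252)]: print(ray(w,u,v,.122))
E
```

```text
red [0.6086 0.2244 0.092 ] (314.0, 241.3) diam mm [74, 79]
yellow [0.6172 0.0053 0.092 ] (102.1, 248.4) diam mm [67, 85]
blue [0.4588 0.1243 0.092 ] (200.7, 86.0) diam mm [77, 86]
[0.59152169 0.22510808 0.122     ]
[0.60559768 0.2241382  0.122     ]
```

```bash
python3 -m handwheel '[[0.8,[25,-4,-20],0],[0.8,[50,-7,-40],0],[0.8,[57,-7,-65],0],[0.8,[57,-7,-75],0],[0.8,[57,-7,-75],0]]'; python3 -m handwheel '[[0.8,[0,0,0],0],[0.8,[0,0,0],0],[0.8,[0,0,0],0],[0.8,[0,0,0],0],[0.8,[0,0,0],0]]'
python3 - <<'E'
from h import *
w=cap('wrist','w3.png');s=readout.observe();print(s['tool_pos'],s['joint_pos'])
t=s['tool_pos'];print([np.round(proj(w,[t[0],t[1],z])) for z in(t[2],.122,.092)])
for n,u,v,r,z in [('red',315,240,80,.092)]:
    print(n,*blob(w,n,u,v,r,z))
E
```

```text
t: 2.02
tool_pos: [0.6047, 0.2238, 0.1527]
eef_rot: [-3.139, -0.007, -3.137]
ft_force: [-0.8, -0.1, 0.1]
finger_gap: 0.0686
grip_force: 0.0
t: 2.43
tool_pos: [0.608, 0.2239, 0.1579]
eef_rot: [3.141, 0.002, -3.138]
ft_force: [-0.0, -0.6, 0.6]
finger_gap: 0.0681
grip_force: 0.0
[0.6079139  0.22378553 0.15751737] [3.52722069e-01 5.71497423e-01 3.10698552e-01 1.30815483e+00
 7.70812194e-06 3.49262199e-01]
[array([320., 249.]), array([320., 225.]), array([320., 209.])]
red [0.6087 0.2239 0.092 ] (320.5, 210.5) diam mm [74, 80]
```

View pics/w3.png

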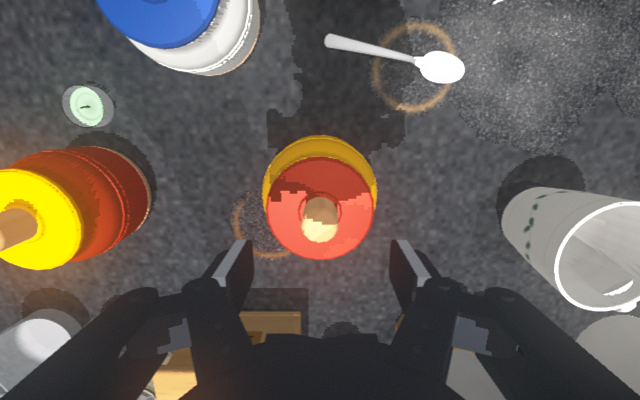

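The red lid is centred between the fingers: flange at (320,210), knob at (320,220). Descending to grip.

```bash
python3 -m handwheel '[[0.8,[0,0,-20],0],[0.8,[0,0,-40],0],[0.8,[0,0,-52],0],[0.8,[0,0,-60],0],[0.8,[0,0,-60],0]]'; python3 -m handwheel '[[0.5,[0,0,0],0],[0.2,[0,0,0],0],[0,[0,0,0],0],[0,[0,0,0],0],[0,[0,0,0],0]]' 50;python3 -m handwheel '[[0,[0,0,0],0],[0,[0,0,0],0],[0,[0,0,0],0],[0,[0,0,0],0],[0,[0,0,0],0]]'
```

```text
t: 2.9
tool_pos: [0.6064, 0.223, 0.0943]
eef_rot: [-3.14, -0.004, -3.138]
ft_force: [-0.0, 0.6, -1.4]
finger_gap: 0.0686
grip_force: 0.0
t: 3.32
tool_pos: [0.6087, 0.2239, 0.0979]
eef_rot: [3.14, 0.003, -3.138]
ft_force: [-0.1, 0.2, 3.1]
finger_gap: 0.0232
grip_force: 49.2
t: 3.73
tool_pos: [0.6086, 0.2239, 0.0979]
eef_rot: [3.141, 0.003, -3.138]
ft_force: [-0.6, -0.3, 5.8]
finger_gap: 0.0233
grip_force: 49.3
```

```bash
python3 -m handwheel '[[0,[0,0,20],0],[0,[0,0,50],0],[0,[0,0,90],0],[0,[-5,-20,100],0],[0,[-15,-50,100],0]]'; python3 -m handwheel '[[0,[-15,-35,0],0],[0,[-30,-70,0],0],[0,[-45,-105,0],0],[0,[-60,-140,0],0],[0,[-75,-175,0],0]]';python3 -m handwheel '[[0,[-15,-35,0],0],[0,[-35,-70,0],0],[0,[-55,-100,0],0],[0,[-75,-118,0],0],[0,[-75,-118,0],0]]'; python3 -m handwheel '[[0,[0,0,-20],0],[0,[0,0,-40],0],[0,[0,0,-50],0],[0,[0,0,-50],0],[0,[0,0,-50],0]]'
python3 - <<'E'
from h import *
w=cap('wrist','w4.png');s=readout.observe();t=s['tool_pos'];print(t,s['finger_gap'],s['grip_force'])
print(proj(w,[.443,-.121,.008]))
E
```

```text
t: 4.15
tool_pos: [0.5956, 0.1761, 0.2004]
eef_rot: [3.138, 0.009, -3.134]
ft_force: [-0.2, -1.2, -1.5]
finger_gap: 0.0234
grip_force: 49.3
t: 4.57
tool_pos: [0.5161, -0.0029, 0.1957]
eef_rot: [-3.141, -0.001, -3.138]
ft_force: [1.1, -0.7, -1.1]
finger_gap: 0.0234
grip_force: 49.3
t: 4.98
tool_pos: [0.4384, -0.1222, 0.1957]
eef_rot: [-3.141, -0.004, 3.139]
ft_force: [-0.4, -0.4, -1.3]
finger_gap: 0.0234
grip_force: 49.4
t: 5.4
tool_pos: [0.4421, -0.119, 0.1457]
eef_rot: [3.141, -0.002, -3.138]
ft_force: [0.6, -0.1, -1.6]
finger_gap: 0.0232
grip_force: 49.4
[ 0.44295614 -0.11919412  0.14651244] 0.02369983328257189 49.390854835510254
(np.float64(318.3776839328302), np.float64(187.23324691795602))
```

View pics/w4.png

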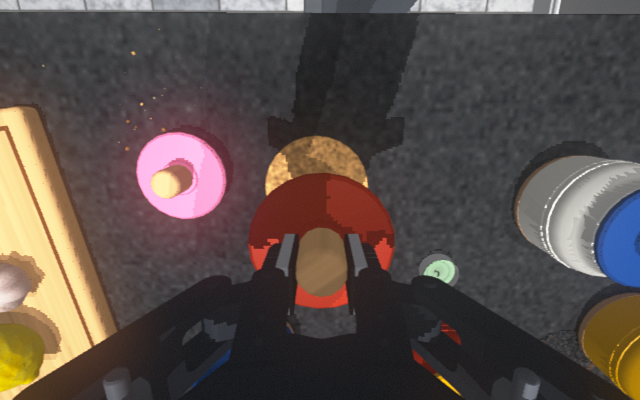

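The lid is held level, and the mat at (316,187) lies on the predicted spot. Lowering onto it.

```bash
python3 -m handwheel '[[0,[0,-1,-30],0],[0,[0,-1,-60],0],[0,[0,-1,-85],0],[0,[0,-1,-98],0],[0,[0,-1,-102],0]]'; python3 -m handwheel '[[0,[0,0,-2],0],[0,[0,0,-4],0],[0,[0,0,-5],0],[0,[0,0,-5],0],[0,[0,0,-5],0]]'
```

```text
t: 5.87
tool_pos: [0.4418, -0.1199, 0.0428]
eef_rot: [3.141, -0.003, -3.138]
ft_force: [-0.2, -0.5, -1.0]
finger_gap: 0.0235
grip_force: 49.4
t: 6.28
tool_pos: [0.4435, -0.1207, 0.0403]
eef_rot: [-3.141, 0.002, -3.138]
ft_force: [-0.6, -0.1, -2.3]
finger_gap: 0.0234
grip_force: 49.4
```

```bash
python3 -m handwheel '[[0,[0,0,-1],0],[0,[0,0,-3],0],[0,[0,0,-3],0],[0.4,[0,0,-3],0],[0.6,[0,0,-3],0]]'; python3 -m handwheel '[[0.8,[0,0,0],0],[0.8,[0,0,0],0],[0.8,[0,0,30],0],[0.8,[0,0,70],0],[0.8,[0,0,110],0]]';python3 -m handwheel '[[0.8,[10,5,30],0],[0.8,[40,30,30],0],[0.8,[80,60,30],0],[0.8,[110,90,30],0],[0.8,[140,120,30],0]]';python3 -m handwheel '[[0.8,[15,2,-20],0],[0.8,[33,4,-20],0],[0.8,[33,4,-20],0],[0.8,[33,4,-20],0],[0.8,[33,4,-20],0]]'
python3 - <<'E'
from h import *
w=cap('wrist','w5.png');s=readout.observe();t=s['tool_pos'];print(t)
print(*blob(w,'yellow',*proj(w,[.617,.004,.092]),75,.092))
E
```

```text
t: 6.7
tool_pos: [0.4428, -0.1205, 0.0364]
eef_rot: [-3.141, 0.0, -3.138]
ft_force: [-0.1, 0.1, -0.1]
finger_gap: 0.0454
grip_force: 0.0
t: 7.12
tool_pos: [0.4412, -0.1201, 0.1465]
eef_rot: [3.141, -0.004, -3.138]
ft_force: [1.1, -0.4, -0.1]
finger_gap: 0.0684
grip_force: 0.0
t: 7.53
tool_pos: [0.5772, -0.0064, 0.1767]
eef_rot: [-3.141, 0.001, -3.139]
ft_force: [0.6, -0.5, 0.1]
finger_gap: 0.068
grip_force: 0.0
t: 7.95
tool_pos: [0.608, -0.0036, 0.1562]
eef_rot: [-3.142, -0.001, -3.139]
ft_force: [0.1, 0.5, -0.8]
finger_gap: 0.0683
grip_force: 0.0
[ 0.60798894 -0.0038056   0.15666795]
[0.623  0.0024 0.092 ] (328.6, 229.6) diam mm [69, 79]
```

View pics/w5.png

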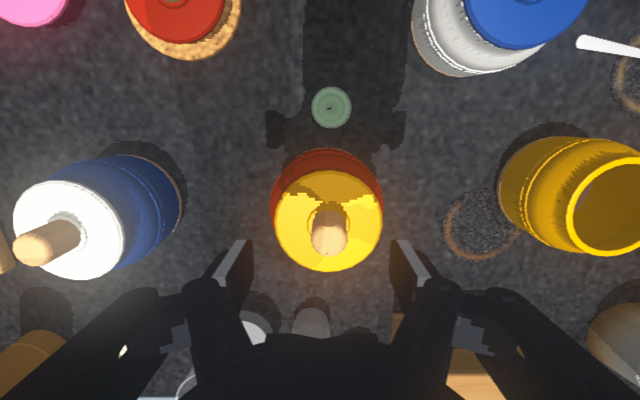

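The yellow lid's flange spans u 274–383 and v 170–271, so its centre is (328.5,220.5), or about (0.616, 0.002). The blob missed the shaded part. Gripping it, then carrying it to the open yellow canister.

```bash
python3 -m handwheel '[[0.8,[4,3,-20],0],[0.8,[8,6,-40],0],[0.8,[8,6,-52],0],[0.8,[8,6,-59],0],[0.8,[8,6,-59],0]]'; python3 -m handwheel '[[0.8,[0,0,0],0],[0.4,[0,0,0],0],[0,[0,0,0],0],[0,[0,0,0],0],[0,[0,0,0],0]]' 50;python3 -m handwheel '[[0,[0,0,0],0],[0,[0,0,0],0],[0,[0,0,30],0],[0,[0,0,65],0],[0,[0,0,90],0]]'; python3 -m handwheel '[[0,[0,35,0],0],[0,[0,75,0],0],[0,[0,115,0],0],[0,[-5,145,0],0],[0,[-6,170,0],0]]';python3 -m handwheel '[[0,[0,20,0],0],[0,[0,35,0],0],[0,[0,35,0],0],[0,[0,35,0],0],[0,[0,35,0],0]]';python3 - <<'E'
from h import *
w=cap('wrist','w6.png');s=readout.observe();t=s['tool_pos'];print(t,s['finger_gap'],s['grip_force'])
print(proj(w,[.6087,.224,.085]))
E
```

```text
t: 8.42
tool_pos: [0.615, 0.0021, 0.0962]
eef_rot: [-3.142, -0.003, -3.139]
ft_force: [1.0, -0.5, 0.2]
finger_gap: 0.068
grip_force: 0.0
t: 8.83
tool_pos: [0.6175, 0.0026, 0.0986]
eef_rot: [3.142, 0.002, -3.138]
ft_force: [0.5, -0.1, 0.7]
finger_gap: 0.0233
grip_force: 49.0
t: 9.25
tool_pos: [0.6166, 0.0027, 0.1886]
eef_rot: [3.142, -0.0, -3.138]
ft_force: [1.1, 1.0, -0.6]
finger_gap: 0.0232
grip_force: 49.2
t: 9.67
tool_pos: [0.6095, 0.1752, 0.1864]
eef_rot: [3.142, -0.002, -3.136]
ft_force: [0.0, 0.5, -1.2]
finger_gap: 0.0233
grip_force: 49.5
t: 10.08
tool_pos: [0.6106, 0.2067, 0.1868]
eef_rot: [-3.141, -0.001, -3.139]
ft_force: [-0.6, -0.6, -1.4]
finger_gap: 0.023
grip_force: 49.5
[0.61078241 0.20635791 0.18701315] 0.022986420990992042 49.4756019115448
(np.float64(340.9681098824875), np.float64(194.30162795559647))
```

View pics/w6.png

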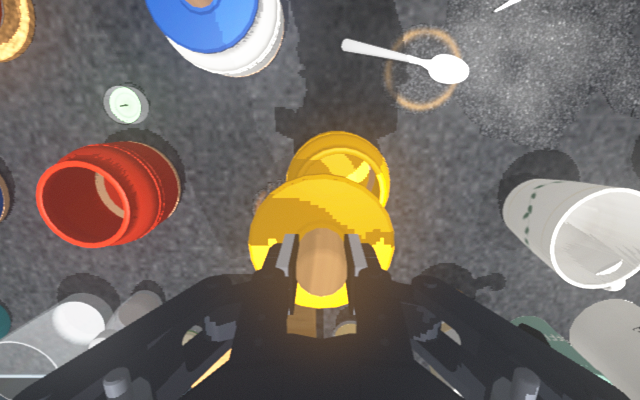

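The yellow canister's mouth shows at u≈340, as predicted at (341,194). The red canister is open at (85,205). Shifting by 18 mm and lowering.

```bash
python3 -m handwheel '[[0,[-2,18,0],0],[0,[-2,18,-20],0],[0,[-2,18,-45],0],[0,[-2,18,-65],0],[0,[-2,18,-75],0]]'; python3 -m handwheel '[[0,[0,0,-3],0],[0,[0,0,-5],0],[0,[0,0,-8],0],[0,[0,0,-10],0],[0,[0,0,-10],0]]';python3 -m handwheel '[[0,[0,0,-1],0],[0,[0,0,-3],0],[0,[0,0,-4],0],[0,[0,0,-4],0],[0,[0,0,-4],0]]'
```

```text
t: 10.55
tool_pos: [0.6073, 0.2235, 0.1093]
eef_rot: [-3.14, -0.004, -3.14]
ft_force: [0.4, 0.1, -1.4]
finger_gap: 0.0232
grip_force: 49.5
t: 10.97
tool_pos: [0.6093, 0.2257, 0.1031]
eef_rot: [3.141, 0.001, -3.138]
ft_force: [0.0, -0.2, -2.0]
finger_gap: 0.023
grip_force: 49.4
t: 11.38
tool_pos: [0.6087, 0.225, 0.0986]
eef_rot: [-3.14, 0.0, -3.139]
ft_force: [-1.5, -3.8, 1.6]
finger_gap: 0.023
grip_force: 49.7
```

Contact comes at the expected height of 0.0986. Releasing, and fetching the red lid from the mat.

```bash
python3 -m handwheel '[[0.3,[0,0,0],0],[0.5,[0,0,0],0],[0.8,[0,0,0],0],[0.8,[0,0,0],0],[0.8,[0,0,20],0]]'; python3 -m handwheel '[[0.8,[0,0,30],0],[0.8,[0,0,70],0],[0.8,[-15,-35,80],0],[0.8,[-30,-70,80],0],[0.8,[-45,-105,80],0]]'
python3 - <<'E'
from h import *
cap('wrist','w7.png')
E
python3 -m handwheel '[[0.8,[-15,-35,0],0],[0.8,[-30,-70,0],0],[0.8,[-45,-105,0],0],[0.8,[-60,-140,0],0],[0.8,[-80,-175,0],0]]';python3 -m handwheel '[[0.8,[-20,-30,0],0],[0.8,[-40,-65,0],0],[0.8,[-40,-65,-35],0],[0.8,[-40,-65,-70],0],[0.8,[-40,-65,-70],0]]';python3 - <<'E'
from h import *
w=cap('wrist','w8.png');s=readout.observe();t=s['tool_pos'];print(t)
print(*blob(w,'red',*proj(w,[.443,-.12,.031]),85,.031))
a,b=cv2.imread('pics/w7.png'),cv2.imread('pics/w8.png')
cv2.imwrite('pics/c78.png',cv2.resize(np.hstack([a,b]),(800,250),interpolation=cv2.INTER_AREA))
E
```

```text
t: 11.8
tool_pos: [0.6061, 0.2252, 0.114]
eef_rot: [-3.139, -0.008, -3.138]
ft_force: [-0.0, -0.1, -0.2]
finger_gap: 0.0685
grip_force: 0.0
t: 12.22
tool_pos: [0.5645, 0.1208, 0.2001]
eef_rot: [3.14, 0.005, -3.136]
ft_force: [0.9, -0.2, -0.2]
finger_gap: 0.0682
grip_force: 0.0
t: 12.68
tool_pos: [0.4839, -0.0554, 0.1985]
eef_rot: [3.141, 0.002, -3.137]
ft_force: [0.8, -1.8, 0.1]
finger_gap: 0.0682
grip_force: 0.0
t: 13.1
tool_pos: [0.4391, -0.1188, 0.1232]
eef_rot: [3.138, -0.01, -3.14]
ft_force: [-1.4, 0.4, -1.1]
finger_gap: 0.0683
grip_force: 0.0
[ 0.4407457  -0.11871756  0.12585229]
[ 0.4446 -0.119   0.031 ] (319.9, 207.1) diam mm [73, 79]
```

View pics/c78.png

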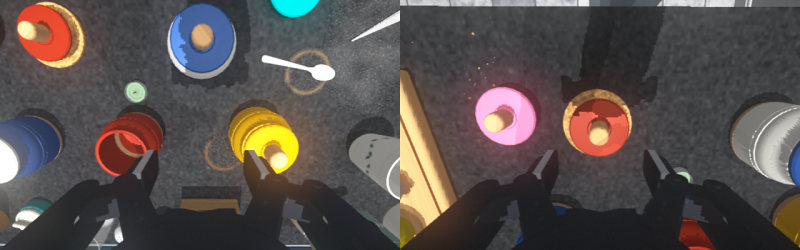

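In the left half the yellow lid is seated flat at about (270,147). In the right half the red lid stands on the mat at (600,125). Gripping red and carrying it to the red canister at (0.6165, 0.0025).

```bash
python3 -m handwheel '[[0.8,[0,0,-30],0],[0.8,[0,0,-60],0],[0.8,[0,0,-80],0],[0.8,[0,0,-89],0],[0.8,[0,0,-89],0]]'; python3 -m handwheel '[[0.8,[0,0,0],0],[0.4,[0,0,0],0],[0,[0,0,0],0],[0,[0,0,0],0],[0,[0,0,0],0]]' 50;python3 -m handwheel '[[0,[0,0,0],0],[0,[0,0,30],0],[0,[0,0,70],0],[0,[0,0,110],0],[0,[0,0,145],0]]'; python3 -m handwheel '[[0,[20,15,0],0],[0,[50,40,0],0],[0,[80,65,0],0],[0,[110,90,0],0],[0,[140,115,0],0]]';python3 -m handwheel '[[0,[15,5,0],0],[0,[30,6,0],0],[0,[30,6,0],0],[0,[30,6,0],0],[0,[30,6,0],0]]'
```

```text
t: 13.57
tool_pos: [0.4438, -0.1187, 0.0389]
eef_rot: [3.141, -0.002, -3.137]
ft_force: [-0.6, 0.4, 0.2]
finger_gap: 0.0681
grip_force: 0.0
t: 13.98
tool_pos: [0.4448, -0.1197, 0.0406]
eef_rot: [-3.141, 0.002, -3.138]
ft_force: [-1.0, 0.0, 4.4]
finger_gap: 0.0231
grip_force: 48.7
t: 14.4
tool_pos: [0.4434, -0.1193, 0.1864]
eef_rot: [3.142, 0.0, -3.138]
ft_force: [1.1, -0.2, -1.6]
finger_gap: 0.0231
grip_force: 49.8
t: 14.82
tool_pos: [0.5845, -0.0033, 0.1843]
eef_rot: [-3.142, -0.0, -3.139]
ft_force: [1.1, -1.1, -1.1]
finger_gap: 0.0229
grip_force: 49.8
t: 15.23
tool_pos: [0.6126, 0.0013, 0.1837]
eef_rot: [-3.142, -0.002, -3.139]
ft_force: [-1.2, 0.4, -1.7]
finger_gap: 0.0231
grip_force: 49.8
```

```bash
python3 -m handwheel '[[0,[3,1,-20],0],[0,[3,1,-40],0],[0,[3,1,-55],0],[0,[3,1,-68],0],[0,[3,1,-74],0]]'; python3 -m handwheel '[[0,[0,0,-3],0],[0,[0,0,-5],0],[0,[0,0,-7],0],[0,[0,0,-7],0],[0,[0,0,-7],0]]';python3 -m handwheel '[[0,[0,0,-1],0],[0,[0,0,-2],0],[0,[0,0,-2],0],[0,[0,0,-2],0],[0,[0,0,-2],0]]'
```

```text
t: 15.65
tool_pos: [0.6145, 0.002, 0.1086]
eef_rot: [3.141, -0.004, -3.139]
ft_force: [0.5, 0.5, 0.2]
finger_gap: 0.0228
grip_force: 49.8
t: 16.07
tool_pos: [0.6171, 0.0026, 0.104]
eef_rot: [-3.142, 0.001, -3.138]
ft_force: [-1.2, 0.1, -0.8]
finger_gap: 0.0232
grip_force: 49.8
t: 16.48
tool_pos: [0.6175, 0.0025, 0.1018]
eef_rot: [-3.141, 0.002, -3.138]
ft_force: [2.2, -0.7, -0.2]
finger_gap: 0.0235
grip_force: 49.9
```

```bash
python3 -m handwheel '[[0,[0,0,-1],0],[0.3,[0,0,-1],0],[0.5,[0,0,-1],0],[0.8,[0,0,-1],0],[0.8,[0,0,-1],0]]'; python3 -m handwheel '[[0.8,[0,0,30],0],[0.8,[0,0,70],0],[0.8,[-30,22,80],0],[0.8,[-60,45,80],0],[0.8,[-90,68,80],0]]'
python3 - <<'E'
from h import *
cap('wrist','w9.png')
E
python3 -m handwheel '[[0.8,[-20,15,0],0],[0.8,[-40,32,0],0],[0.8,[-68,53,-10],0],[0.8,[-68,53,-23],0],[0.8,[-68,53,-23],0]]';python3 -m handwheel '[[0.8,[0,0,0],0],[0.8,[0,0,0],0],[0.8,[0,0,0],0],[0.8,[0,0,0],0],[0.8,[0,0,0],0]]'
python3 - <<'E'
from h import *
w=cap('wrist','w10.png');s=readout.observe();t=s['tool_pos'];print(t)
print(*blob(w,'blue',*proj(w,[.459,.124,.092]),85,.092))
a,b=cv2.imread('pics/w9.png'),cv2.imread('pics/w10.png')
cv2.imwrite('pics/c910.png',cv2.resize(np.hstack([a,b]),(800,250),interpolation=cv2.INTER_AREA))
E
```

```text
t: 16.9
tool_pos: [0.6162, 0.0028, 0.0999]
eef_rot: [3.141, -0.001, -3.138]
ft_force: [-0.2, 0.2, -0.6]
finger_gap: 0.0612
grip_force: 0.0
t: 17.32
tool_pos: [0.5267, 0.0711, 0.1815]
eef_rot: [3.141, 0.003, -3.14]
ft_force: [-0.5, 1.0, 0.2]
finger_gap: 0.0682
grip_force: 0.0
t: 17.78
tool_pos: [0.4558, 0.1241, 0.1554]
eef_rot: [-3.14, -0.004, -3.135]
ft_force: [-0.2, 0.8, -0.6]
finger_gap: 0.0684
grip_force: 0.0
t: 18.2
tool_pos: [0.4595, 0.1233, 0.1577]
eef_rot: [3.141, 0.001, -3.139]
ft_force: [-0.1, 0.9, -1.3]
finger_gap: 0.0686
grip_force: 0.0
[0.45934492 0.12330387 0.15756362]
[0.4574 0.123  0.092 ] (320.1, 207.1) diam mm [75, 79]
```

View pics/c910.png

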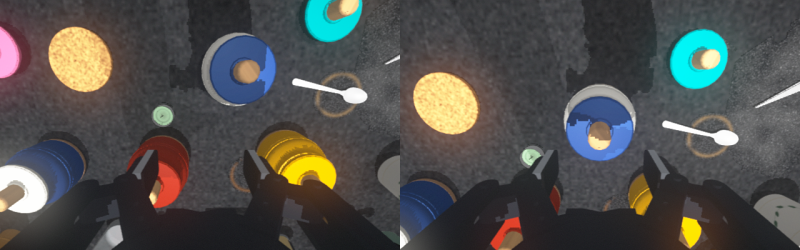

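The red lid is on the red canister, and the blue lid is centred under the gripper at (600,130) in the right half. Moving blue to the mat.

```bash
python3 -m handwheel '[[0.8,[-1,0,-20],0],[0.8,[-1,0,-40],0],[0.8,[-1,0,-52],0],[0.8,[-1,0,-60],0],[0.8,[-1,0,-60],0]]'; python3 -m handwheel '[[0.8,[0,0,0],0],[0.4,[0,0,0],0],[0,[0,0,0],0],[0,[0,0,0],0],[0,[0,0,0],0]]' 50;python3 -m handwheel '[[0,[0,0,0],0],[0,[0,0,0],0],[0,[0,0,30],0],[0,[0,0,65],0],[0,[0,0,85],0]]'; python3 -m handwheel '[[0,[0,-35,0],0],[0,[0,-75,0],0],[0,[-5,-115,0],0],[0,[-10,-155,0],0],[0,[-15,-190,0],0]]'; python3 -m handwheel '[[0,[0,-30,0],0],[0,[0,-53,0],0],[0,[0,-53,-35],0],[0,[0,-53,-75],0],[0,[0,-53,-110],0]]'; python3 -m handwheel '[[0,[0,0,-15],0],[0,[0,0,-25],0],[0,[0,0,-30],0],[0,[0,0,-32],0],[0,[0,0,-32],0]]'
```

```text
t: 18.67
tool_pos: [0.4566, 0.1231, 0.0957]
eef_rot: [-3.141, -0.003, -3.139]
ft_force: [-1.4, -0.2, -0.4]
finger_gap: 0.0683
grip_force: 0.0
t: 19.08
tool_pos: [0.4585, 0.1237, 0.0983]
eef_rot: [3.141, 0.002, -3.138]
ft_force: [-0.9, -0.0, 2.1]
finger_gap: 0.023
grip_force: 48.9
t: 19.5
tool_pos: [0.4583, 0.1239, 0.1847]
eef_rot: [3.141, 0.002, -3.138]
ft_force: [1.6, 0.5, -1.2]
finger_gap: 0.0233
grip_force: 49.3
t: 19.92
tool_pos: [0.4418, -0.0682, 0.182]
eef_rot: [-3.141, -0.001, -3.138]
ft_force: [0.6, 0.0, -1.3]
finger_gap: 0.0236
grip_force: 49.6
t: 20.33
tool_pos: [0.4425, -0.1201, 0.071]
eef_rot: [-3.142, 0.001, -3.14]
ft_force: [-0.1, -0.3, -2.4]
finger_gap: 0.0233
grip_force: 49.7
t: 20.75
tool_pos: [0.4427, -0.1193, 0.0402]
eef_rot: [3.141, -0.0, -3.138]
ft_force: [0.3, 0.1, -1.4]
finger_gap: 0.0234
grip_force: 49.6
```

```bash
python3 -m handwheel '[[0,[0,0,-1],0],[0,[0,0,-3],0],[0,[0,0,-3],0],[0.4,[0,0,-3],0],[0.6,[0,0,-3],0]]'; python3 -m handwheel '[[0.8,[0,0,0],0],[0.8,[0,0,0],0],[0.8,[0,0,40],0],[0.8,[0,0,80],0],[0.8,[0,0,120],0]]';python3 -m handwheel '[[0.8,[35,-12,20],0],[0.8,[70,-26,20],0],[0.8,[105,-40,20],0],[0.8,[140,-55,10],0],[0.8,[165,-65,0],0]]';python3 -m handwheel '[[0.8,[0,0,0],0],[0.8,[0,0,0],0],[0.8,[0,0,0],0],[0.8,[0,0,0],0],[0.8,[0,0,0],0]]';  python3 - <<'E'
from h import *
w=cap('wrist','w11.png');s=readout.observe();t=s['tool_pos'];print(t)
print(*blob(w,'white',*proj(w,[.625,-.192,.092]),75,.092))
E
```

```text
t: 21.17
tool_pos: [0.4433, -0.1195, 0.0379]
eef_rot: [-3.141, 0.001, -3.138]
ft_force: [-0.5, -0.3, 0.0]
finger_gap: 0.045
grip_force: 0.0
t: 21.58
tool_pos: [0.4418, -0.1191, 0.1582]
eef_rot: [3.141, -0.002, -3.138]
ft_force: [1.2, -0.5, -0.0]
finger_gap: 0.0683
grip_force: 0.0
t: 22.0
tool_pos: [0.6111, -0.1858, 0.158]
eef_rot: [-3.14, 0.004, -3.139]
ft_force: [0.1, -0.0, 0.5]
finger_gap: 0.0685
grip_force: 0.0
t: 22.42
tool_pos: [0.6072, -0.1841, 0.1587]
eef_rot: [-3.141, 0.001, -3.138]
ft_force: [0.0, -0.7, -0.1]
finger_gap: 0.0682
grip_force: 0.0
[ 0.60734335 -0.18412001  0.15875543]
[ 0.6263 -0.1934  0.092 ] (308.1, 233.2) diam mm [71, 80]
```

View pics/w11.png

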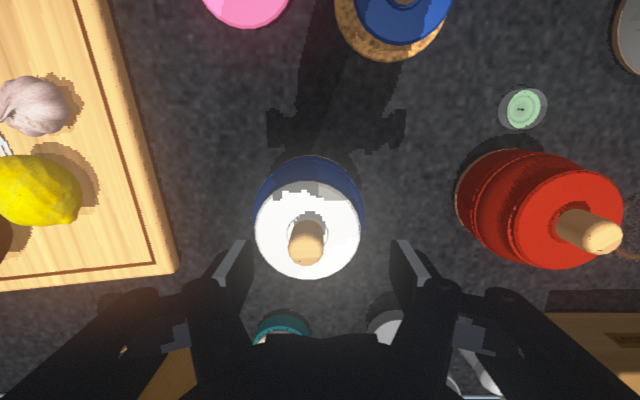

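The red lid looks seated. The white flange spans u 254–361 and v 180–279, so its centre is (307.5,229.5), or (0.624, −0.1935). Gripping it and carrying it to the white canister at (0.458, 0.1235).

```bash
python3 -m handwheel '[[0.8,[8,-5,-20],0],[0.8,[17,-9,-30],0],[0.8,[17,-9,-45],0],[0.8,[17,-9,-60],0],[0.8,[17,-9,-61],0]]'; python3 -m handwheel '[[0.8,[0,0,0],0],[0.4,[0,0,0],0],[0,[0,0,0],0],[0,[0,0,0],0],[0,[0,0,0],0]]' 50;python3 -m handwheel '[[0,[0,0,0],0],[0,[0,0,0],0],[0,[0,0,30],0],[0,[0,0,65],0],[0,[0,0,90],0]]'; python3 -m handwheel '[[0,[-15,35,0],0],[0,[-35,70,0],0],[0,[-55,105,0],0],[0,[-73,140,0],0],[0,[-90,175,0],0]]'; python3 -m handwheel '[[0,[-18,35,0],0],[0,[-36,70,0],0],[0,[-54,105,0],0],[0,[-70,130,0],0],[0,[-76,142,0],0]]';python3 -m handwheel '[[0,[0,0,0],0],[0,[0,0,-25],0],[0,[0,0,-50],0],[0,[0,0,-65],0],[0,[0,0,-65],0]]'
```

```text
t: 22.88
tool_pos: [0.6226, -0.1926, 0.094]
eef_rot: [3.14, -0.004, -3.138]
ft_force: [-0.2, 0.4, 0.2]
finger_gap: 0.0682
grip_force: 0.0
t: 23.3
tool_pos: [0.6256, -0.1936, 0.098]
eef_rot: [-3.141, 0.003, -3.138]
ft_force: [1.1, 0.2, 0.2]
finger_gap: 0.0235
grip_force: 49.0
t: 23.72
tool_pos: [0.6246, -0.1933, 0.1878]
eef_rot: [3.142, -0.0, -3.138]
ft_force: [1.5, -0.3, -1.6]
finger_gap: 0.0231
grip_force: 49.2
t: 24.13
tool_pos: [0.533, -0.0171, 0.1858]
eef_rot: [3.141, -0.001, -3.139]
ft_force: [0.2, 0.0, -1.4]
finger_gap: 0.0233
grip_force: 49.4
t: 24.55
tool_pos: [0.4558, 0.1262, 0.186]
eef_rot: [3.141, -0.002, -3.135]
ft_force: [-0.6, -0.1, -2.5]
finger_gap: 0.0234
grip_force: 49.5
t: 24.97
tool_pos: [0.4562, 0.1221, 0.1178]
eef_rot: [-3.139, -0.007, -3.139]
ft_force: [-0.7, -0.3, -1.0]
finger_gap: 0.0232
grip_force: 49.5
```

```bash
python3 -m handwheel '[[0,[0,0,-4],0],[0,[0,0,-8],0],[0,[0,0,-12],0],[0,[0,0,-16],0],[0,[0,0,-17],0]]'; python3 -m handwheel '[[0,[0,0,-1],0],[0,[0,0,-3],0],[0,[0,0,-5],0],[0,[0,0,-5],0],[0,[0,0,-5],0]]'
```

```text
t: 25.38
tool_pos: [0.4589, 0.1235, 0.1042]
eef_rot: [3.142, 0.0, -3.139]
ft_force: [-0.0, 0.1, -1.7]
finger_gap: 0.0231
grip_force: 49.5
t: 25.8
tool_pos: [0.4586, 0.1236, 0.0993]
eef_rot: [-3.142, -0.0, -3.138]
ft_force: [-0.3, 1.0, -1.3]
finger_gap: 0.0232
grip_force: 49.5
```

Releasing, then fetching blue from the mat at (0.4433, −0.1195).

```bash
python3 -m handwheel '[[0,[0,0,-1],0],[0.3,[0,0,-1],0],[0.5,[0,0,-1],0],[0.8,[0,0,-1],0],[0.8,[0,0,-1],0]]'; python3 -m handwheel '[[0.8,[0,0,30],0],[0.8,[0,0,70],0],[0.8,[-3,-30,70],0],[0.8,[-6,-65,70],0],[0.8,[-9,-105,70],0]]'; python3 -m handwheel '[[0.8,[-2,-40,0],0],[0.8,[-4,-80,0],0],[0.8,[-6,-120,-10],0],[0.8,[-6,-138,-30],0],[0.8,[-6,-138,-50],0]]'; python3 -m handwheel '[[0.8,[0,0,0],0],[0.8,[0,0,0],0],[0.8,[0,0,0],0],[0.8,[0,0,0],0],[0.8,[0,0,0],0]]';python3 - <<'E'
from h import *
w=cap('wrist','w12.png');s=readout.observe();t=s['tool_pos'];print(t)
print(*blob(w,'blue',*proj(w,[.443,-.12,.031]),85,.031))
E
```

```text
t: 26.22
tool_pos: [0.459, 0.1237, 0.0985]
eef_rot: [3.141, 0.001, -3.138]
ft_force: [-0.0, 0.7, -0.1]
finger_gap: 0.0611
grip_force: 0.0
t: 26.63
tool_pos: [0.4505, 0.0186, 0.1695]
eef_rot: [3.141, 0.003, -3.135]
ft_force: [0.4, -0.4, 0.5]
finger_gap: 0.0683
grip_force: 0.0
t: 27.05
tool_pos: [0.4448, -0.1235, 0.1189]
eef_rot: [-3.139, 0.004, 3.139]
ft_force: [0.1, -0.3, -0.0]
finger_gap: 0.0684
grip_force: 0.0
t: 27.47
tool_pos: [0.4448, -0.1189, 0.1196]
eef_rot: [-3.141, 0.002, -3.137]
ft_force: [-0.5, 0.7, -0.5]
finger_gap: 0.0684
grip_force: 0.0
[ 0.44466521 -0.11888765  0.11940847]
[ 0.444  -0.1172  0.031 ] (322.7, 199.7) diam mm [75, 78]
```

View pics/w12.png

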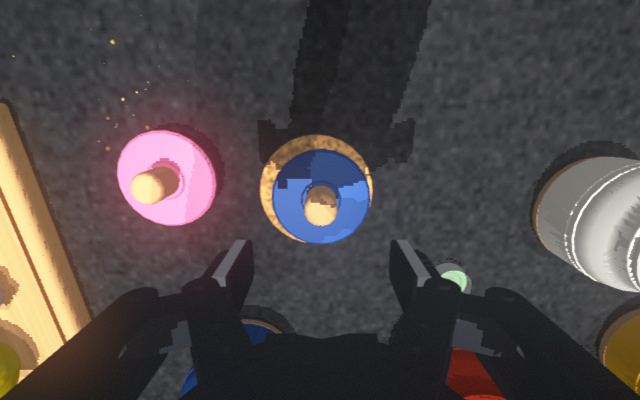

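The blue lid is on the mat at (322,197), within 2 mm of the gripper axis. Gripping it and going to the blue canister at (0.625, −0.1935).

```bash
python3 -m handwheel '[[0.8,[-1,1,-25],0],[0.8,[-1,1,-50],0],[0.8,[-1,1,-70],0],[0.8,[-1,1,-81],0],[0.8,[-1,1,-81],0]]'; python3 -m handwheel '[[0.8,[0,0,0],0],[0.4,[0,0,0],0],[0,[0,0,0],0],[0,[0,0,0],0],[0,[0,0,0],0]]' 50;python3 -m handwheel '[[0,[0,0,0],0],[0,[0,0,30],0],[0,[0,0,70],0],[0,[0,0,110],0],[0,[0,0,145],0]]'; python3 -m handwheel '[[0,[35,-12,0],0],[0,[70,-26,0],0],[0,[105,-42,0],0],[0,[140,-58,0],0],[0,[165,-70,0],0]]';python3 -m handwheel '[[0,[10,-3,0],0],[0,[16,-5,0],0],[0,[16,-5,0],0],[0,[16,-5,0],0],[0,[16,-5,0],0]]'
```

```text
t: 27.93
tool_pos: [0.441, -0.1174, 0.0355]
eef_rot: [3.14, -0.004, -3.137]
ft_force: [-0.6, 0.1, 1.3]
finger_gap: 0.0684
grip_force: 0.0
t: 28.35
tool_pos: [0.4437, -0.1187, 0.0384]
eef_rot: [-3.141, 0.002, -3.138]
ft_force: [-1.4, 0.6, 3.3]
finger_gap: 0.0231
grip_force: 48.8
t: 28.77
tool_pos: [0.4424, -0.1183, 0.1843]
eef_rot: [3.142, 0.0, -3.138]
ft_force: [2.5, 0.2, -1.6]
finger_gap: 0.0232
grip_force: 49.7
t: 29.18
tool_pos: [0.61, -0.1894, 0.1817]
eef_rot: [-3.141, 0.001, -3.138]
ft_force: [0.5, 0.6, -1.2]
finger_gap: 0.0232
grip_force: 49.7
t: 29.6
tool_pos: [0.6227, -0.1928, 0.1823]
eef_rot: [3.141, -0.001, -3.138]
ft_force: [-0.0, 0.2, -0.7]
finger_gap: 0.0237
grip_force: 49.7
```

Seating height should be about 0.099.

```bash
python3 -m handwheel '[[0,[1,0,-20],0],[0,[1,0,-40],0],[0,[1,0,-55],0],[0,[1,0,-68],0],[0,[1,0,-74],0]]'; python3 -m handwheel '[[0,[0,0,-3],0],[0,[0,0,-5],0],[0,[0,0,-7],0],[0,[0,0,-7],0],[0,[0,0,-7],0]]';python3 -m handwheel '[[0,[0,0,-1],0],[0,[0,0,-2],0],[0,[0,0,-3],0],[0,[0,0,-3],0],[0,[0,0,-3],0]]'
```

```text
t: 30.02
tool_pos: [0.6226, -0.1925, 0.1068]
eef_rot: [3.141, -0.003, -3.138]
ft_force: [-0.0, -0.3, -1.0]
finger_gap: 0.0231
grip_force: 49.7
t: 30.43
tool_pos: [0.6252, -0.1935, 0.1022]
eef_rot: [-3.141, 0.001, -3.138]
ft_force: [-0.7, 0.2, -1.0]
finger_gap: 0.0234
grip_force: 49.7
t: 30.85
tool_pos: [0.6251, -0.1936, 0.0995]
eef_rot: [-3.141, 0.001, -3.139]
ft_force: [-1.5, 0.2, 4.4]
finger_gap: 0.023
grip_force: 50.1
```

Contact. Releasing, backing off and checking all four.

```bash
python3 -m handwheel '[[0.3,[0,0,0],0],[0.5,[0,0,0],0],[0.8,[0,0,0],0],[0.8,[0,0,0],0],[0.8,[0,0,20],0]]'; python3 -m handwheel '[[0.8,[0,0,35],0],[0.8,[0,0,75],0],[0.8,[-30,20,115],0],[0.8,[-60,40,130],0],[0.8,[-100,60,130],0]]'; python3 -m handwheel '[[0.8,[-40,0,0],0],[0.8,[-80,0,0],0],[0.8,[-120,0,0],0],[0.8,[-120,0,0],0],[0.8,[-120,0,0],0]]'; python3 -m handwheel '[[0.8,[0,10,0],0],[0.8,[0,40,0],0],[0.8,[0,80,0],0],[0.8,[0,120,0],0],[0.8,[0,120,0],0]]'; python3 -m handwheel '[[0.8,[0,0,0],0],[0.8,[0,0,0],0],[0.8,[0,0,0],0],[0.8,[0,0,0],0],[0.8,[0,0,0],0]]' | head -2
python3 - <<'E'
from h import *
w=cap('wrist','w13.png');d=cap('scene')
cv2.imwrite('pics/c13.png',np.vstack([cv2.resize(w['frame'],(480,300),interpolation=cv2.INTER_AREA),cv2.resize(d['frame'][150:320,280:552],(480,300),interpolation=cv2.INTER_CUBIC)]))
E
```

```text
t: 31.27
tool_pos: [0.6218, -0.1924, 0.1135]
eef_rot: [3.139, -0.009, -3.138]
ft_force: [-1.1, 0.8, -0.7]
finger_gap: 0.068
grip_force: 0.0
t: 31.68
tool_pos: [0.5368, -0.1386, 0.2516]
eef_rot: [-3.14, 0.009, -3.139]
ft_force: [0.6, -0.1, 0.5]
finger_gap: 0.068
grip_force: 0.0
t: 32.1
tool_pos: [0.4122, -0.138, 0.2477]
eef_rot: [3.142, 0.0, -3.139]
ft_force: [1.2, -0.4, 0.4]
finger_gap: 0.0684
grip_force: 0.0
t: 32.52
tool_pos: [0.4159, -0.0119, 0.2476]
eef_rot: [3.138, 0.001, -3.129]
ft_force: [0.0, -0.2, 0.9]
finger_gap: 0.0686
grip_force: 0.0
t: 32.93
tool_pos: [0.4145, -0.0194, 0.2474]
```

View pics/c13.png

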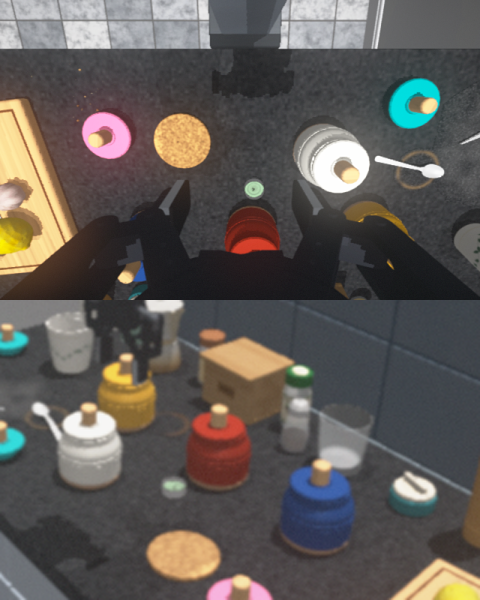

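All four lids sit flat on their own canisters: white (90,415), yellow (127,370), red (220,425), blue (320,480). The mat is empty and the gripper is clear.

```bash
python3 -c "
from plant import manip
print(manip.hand_in())"
```

```text
the job is handed in; nothing more can be done
None
```

All four lids are on the canisters of their own colour and looked flat in the last pictures; I handed the job in at about 33 s of the 112 s limit, and the hand-in gave no verdict.

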